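# Shut the lapped leaves of the jeweller's dust chest

## Robot

A 6-joint arm with a two-finger parallel gripper is mounted at the origin on the work surface. World frame = base frame: x ahead of the robot, y to its left, z up, the work surface at z = 0. Lengths are in m, angles in degrees, forces in N, time in s.
With the tool pointing down it reaches from about 0.35 to 0.875 m from the base axis. Payload 4.2 kg.
Tool frame: the origin (TCP) lies at the very end of the fingers, on their centre line; the grasp point (between the pads) lies 19 mm behind it (r.grip_point_offset is the distance from the TCP to the grasp point, in m); z points along the fingers, y is the line along which they close (so a half turn about z gives the same grasp; the last joint's range is limited). The gripper opens to 87 mm and grips with 3 to 60 N. Pads are 19 mm wide; open, the fingers measure 117 mm over their backs; the gripper's body (75 mm by 190 mm) begins 51 mm behind the grasp point.
Start: joints at [-56.517, 22.042, 0.453, 0, -68.411, -14.817], TCP at [0.2, -0.592, 0.223] pointing down, gripper open.
Joint ranges: [-179.83, 179.83], [-69.29, 118.12], [-61.27, 80.66], [-181.25, 117.63], [-171.15, -9.14], [-177.46, 177.46]. Speed limits (degrees/s): [159.86, 159.86, 180, 180, 180, 180].

## Interface

Orientations are given as a 3x3 rotation matrix whose columns are the frame's x, y, z axes.
In Python, from station import r, cams gives the robot as it stands. The module is installed in compiled form; this text tells all that it offers.
- The arm moves only by the shell command python3 -m handwheel 'ROWS'. ROWS is JSON, a list that holds one entry, the list of rows, each a list of 7 numbers: the turn, a rotation vector about the tool's x, y, z in units of 6 degrees (1.0 is 6 degrees), then the shift along the tool's x, y, z in m, then the finger opening in m, from 0 to 0.087. In form: [[[ax, ay, az, x, y, z, jaw], ...]]. A call has 1 to 12 rows; each row shifts and turns the commanded pose from where the row before left it, along the tool's axes as they then stand; what a row does not reach is not made up. A row lasts 1/10 s, in which the tool goes at most 50 mm and 8.59 degrees, less where a joint would pass 70% of its speed; a pose out of reach is approached as far as the arm can. A call with a gripper value outside its range is refused whole. The fingers move at their own pace and stop on an object; the grip force is fixed at half the most. Time passes only in rows, so rows that do not move let the fingers close. It gives the time, the measured TCP pose, the force, the opening and the grip force at its end, in the units of the state.
- r.sense(): the state, without advancing time (a new reading comes with each control period).
- cams.capture(name): name is "scene" or "top" or "wrist"; returns the picture (384x512x3 uint8, red, green, blue); there is no depth.
- cams.get_calibration(name): a dict with "camera_matrix" (3x3 intrinsics, pixels), "rvec" (rotation vector, rad) and "tvec" (3), from world to camera coordinates, as OpenCV has them; the wrist camera has in their place "T_tool_cam" (4x4, takes a point from camera to tool coordinates, whose origin is the TCP and whose axes are the flange's). Camera axes: x right, y down, z forward; pixel columns grow to the right and rows downward; lengths in m; the calibration is good to about 2 mm. A picture is of the moment at which its call begins: read the wrist's pose just before it. get_calibration takes no time and is no camera call.
- r.finish_job(): hands the job in; it is judged then, once.
The state is a dict: "time_s": time; "joints": joint angles; "joint_velocities": joint speeds; "effort": joint torques, N m; "tcp_pos": TCP position; "ee_rot": TCP orientation; "wrist_force": force on the tool from outside, world axes, zero at the start; "moment": the same for the moment, N m; "gripper_width": opening from 0.0 (shut) to 1.0 (fully open); "gripper_force": force on a finger pad.
Only numpy, scipy, OpenCV 4.12 (cv2) and the standard library are available. Lean on these libraries where they do the work, as an engineer would, in place of code of your own. Each camera call takes 0.05 s, during which the arm holds its last target. There are 200 camera calls.

## Task

Shut the dust chest on the bench so that its two leaves lap: press the grey rebated leaf home first, until its catch snaps in, then the blue flanged leaf over it, and let go. Then take the blue leaf's pull and tug it straight up with about 12 N for half a second to prove that the catch holds it, let go, and leave both leaves fully shut, handling them gently and disturbing nothing else on the bench.

Things in the scene. Friction and masses are not known exactly. Their poses are not given: they have to be found in the camera images.
- chest: Grey steel dust chest standing on the bench, open at the top, 240 x 320 x 110 mm (its x, y, z; walls 8 mm). Origin: centre of its underside; z up. Two leaves lie on its rim when shut and meet along its middle line (its x axis); they swing up and outwards about hinges along the rim edges at its +y side (grey leaf) and -y side (blue leaf). It is fixed to the bench. A red bar of polishing compound lies loose inside on its floor.
- plain_leaf (a joint): Opening angle of the grey rebated leaf, rad: 0 = flat and shut, grows as its free edge swings up; 1.57 = upright. The hinge axis is parallel to the chest's x axis, through point plain_hinge. The hinge is stiff enough (0.32 N m) to stay where it is left. A spring roller catch near the free edge resists from about 0.2 rad down to 0.1 rad (some 10 to 18 N pressing at point plain_push), then snaps the leaf down to 0. The leaf stops hard at 0.
- flange_leaf (a joint): Opening angle of the blue flanged leaf, rad: 0 = flat and shut, grows as its free edge swings up. Hinge axis parallel to the chest's x axis, through point flange_hinge; stiff hinge and catch just as on the grey leaf. When shut, an upward tug at the pull lifts the leaf elastically against the catch (about 1 mm at the pull at 12 N, returning when let go); the catch gives way only at about 22 N; pressing it shut must likewise get past the catch, after which it snaps down.
- plain_hinge (a point): On the hinge axis of the grey leaf, midway along it: 160 mm towards +y of the chest's middle line, 110 mm above the bench.
- flange_hinge (a point): On the hinge axis of the blue leaf, midway along it: 160 mm towards -y of the chest's middle line, 110 mm above the bench.
- plain_panel: The grey leaf's panel, 244 mm long (along the chest's x), 14 mm thick, its underside 0.5 mm above the hinge axis when shut; full thickness from 4 to 146 mm from the axis, then a bright aluminium ledge, only the lower 6 mm thick, out to 164 mm (the rebate). No handle. Origin on the hinge axis; when shut its axes are those of the chest.
- flange_panel: The blue leaf's panel, 244 mm long, 14 mm thick, its underside 0.5 mm above the hinge axis when shut; full thickness from 4 to 152 mm from the axis, then a brass flange, only the upper 6.5 mm thick, out to 171 mm. Shut last, the flange lies in the grey leaf's rebate; shut first, it blocks the grey leaf. Origin on the hinge axis; when shut its axes are those of the chest.
- plain_push (a point): Point on the outer (top) face of the grey leaf, mid length, 125 mm from the hinge axis and 14.5 mm above it when shut (on the face): a good place to push. It moves with the leaf.
- flange_push (a point): The same point on the blue leaf, beyond the pull, 125 mm from its hinge axis. It moves with the leaf.
- pull: Steel bow handle on the blue leaf's outer face, 85 mm from the hinge axis: a bar 90 mm long (along the chest's x), 11 mm wide and 10 mm thick on two posts 80 mm apart; 28 mm clear under the bar. Origin at its foot on the face; its z points out of the face.
- pull_grip (a point): Middle of the pull's bar, 33 mm off the leaf's face.
- hammer: Hammer, 240 mm, lying on the bench to one side; leave alone.
- bench_block: Steel bench block, 70 x 70 x 20 mm, on the far side of the chest; leave alone.
- jar: Jar with brass lid, 60 mm across, 75 mm high, on the far side of the chest; leave alone.
- compound_bar: Red bar of polishing compound, 120 x 40 x 30 mm, loose inside the chest; leave alone.
- driver: Screwdriver, 200 mm, lying on the bench to one side; leave alone.
- bench_pin: Wooden bench pin, 170 x 65 x 24 mm, lying on the bench to one side; leave alone.
- cup: Blue ceramic cup, 70 mm across, 85 mm high, on the bench; leave alone.

How it is judged:
By the outcome, as a careful person would: the job done as asked, in the order asked, and still so for the second after the job is handed in, with the robot touching nothing.
It also fails if it takes over 67 s, if anything falls off the work surface, if the arm or the gripper's body presses on something with over 40 N, if the wrist force passes 120 N, or if a joint passes its speed limit or range.

## Working session

There is one attempt and no reset: what is moved stays moved. The work goes in short steps, Python scripts to look and compute and a shell command to move; the robot and the scene stay as the last step left them, time stands still between calls to the robot, and variables do not carry over. Pictures are saved under pics/ and viewed, at most 10 in all, crops included, and the job is handed in when it is done.

```bash
mkdir -p pics
python3 - <<'E'
from station import r,cams
import cv2,numpy as np
for n in ["scene","top"]:
    cv2.imwrite(f"pics/{n}0.png",cams.capture(n)[:,:,::-1])
    c=cams.get_calibration(n);R=cv2.Rodrigues(np.array(c["rvec"]))[0]
    print(n,np.round(c["camera_matrix"],1).tolist(),(-R.T@np.array(c["tvec"]).ravel()).round(3),R.round(2).tolist())
print(cams.get_calibration("wrist"))
s=r.sense();print({k:np.round(v,3).tolist() for k,v in s.items()})
E
```

```text
scene [[474.3, 0.0, 251.0], [0.0, 474.3, 192.2], [0.0, 0.0, 1.0]] [ 1.657 -0.381  1.059] [[0.29, 0.96, 0.01], [0.63, -0.18, -0.76], [-0.72, 0.23, -0.65]]
top [[433.2, 0.0, 255.6], [0.0, 433.2, 193.9], [0.0, 0.0, 1.0]] [ 0.369 -0.024  1.423] [[-0.13, -0.99, -0.01], [-0.97, 0.13, -0.21], [0.21, -0.02, -0.98]]
{'camera_matrix': array([[291.71764163,   0.        , 258.71934612],
       [  0.        , 291.71764163, 194.75401242],
       [  0.        ,   0.        ,   1.        ]]), 'T_tool_cam': array([[ 3.28940568e-05, -9.64430108e-01, -2.64337975e-01,
         7.09600070e-02],
       [ 9.99999931e-01,  1.29357451e-04, -3.47517856e-04,
         4.32473949e-05],
       [ 3.69350770e-04, -2.64337946e-01,  9.64430046e-01,
        -1.61432682e-01],
       [ 0.00000000e+00,  0.00000000e+00,  0.00000000e+00,
         1.00000000e+00]])}
{'time_s': 0.1, 'joints': [-56.516, 22.086, 0.388, -0.025, -68.411, -14.819], 'joint_velocities': [-0.005, -0.114, 0.182, 0.143, 0.031, 0.085], 'effort': [-0.0, -39.169, 18.793, 4.232, 0.013, -0.0], 'tcp_pos': [0.2, -0.592, 0.222], 'ee_rot': [[-0.947, -0.32, -0.001], [-0.32, 0.947, 0.002], [0.0, 0.002, -1.0]], 'wrist_force': [0.579, -0.505, -0.078], 'moment': [0.056, 0.005, 0.009], 'gripper_force': 0.0, 'gripper_width': 0.998}
```

View pics/scene0.png

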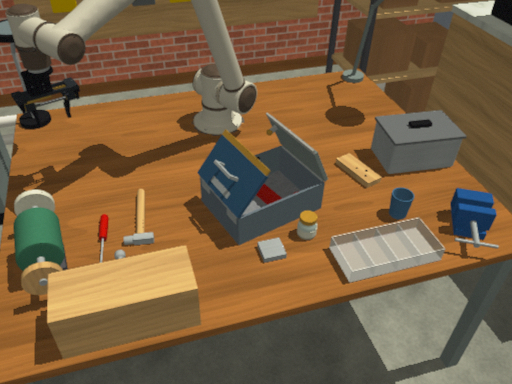

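View pics/top0.png

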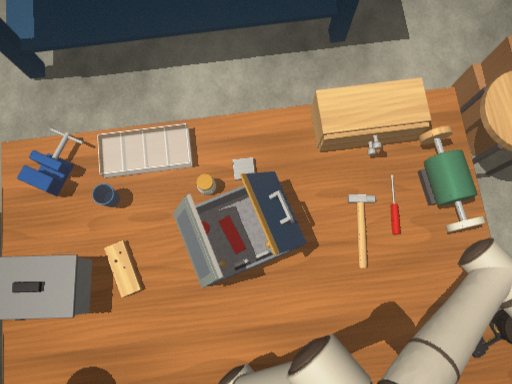

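The scene view shows the open chest at (265,190), with the blue leaf left (pull at 225,172) and the grey leaf up at the right (295,150). In the top view the chest is at (238,230), grey leaf left at (197,245), blue leaf right at (275,212), all else well clear. I'll zoom in for corners.

Run:
```python
import cv2,numpy as np
a=cv2.imread("pics/top0.png")[160:295,165:315];b=cv2.imread("pics/scene0.png")[110:245,190:340]
o=np.vstack([cv2.resize(a,(666,600),interpolation=3)]);cv2.imwrite("pics/z1.png",o)
cv2.imwrite("pics/z2.png",cv2.resize(b,(666,600),interpolation=3))
```

```text
(no output)
```

View pics/z1.png

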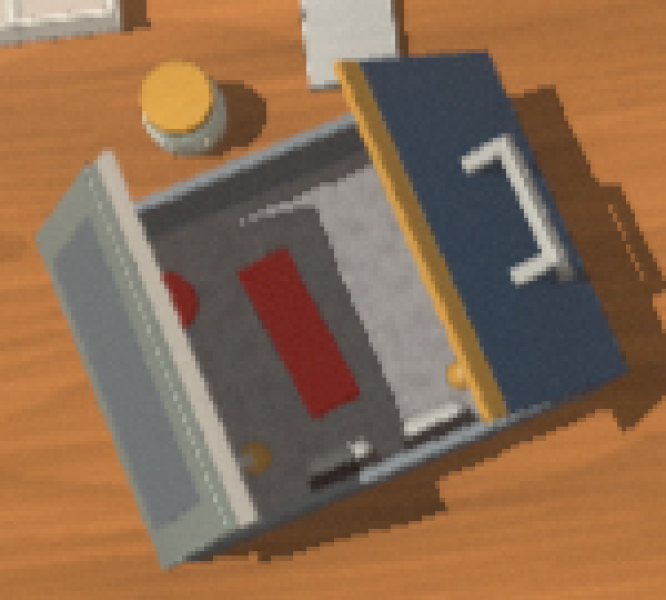

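View pics/z2.png

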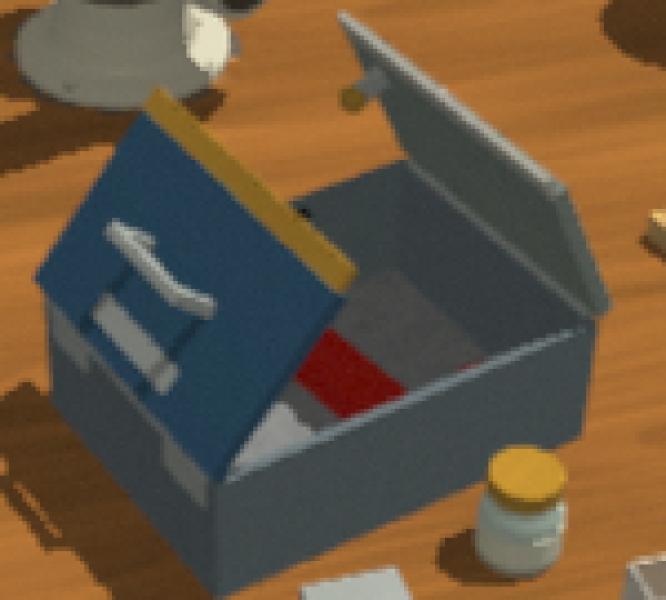

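Crops: brass flange edge runs (338,62)–(487,418) in the top crop and (357,270)–(160,88) in the scene crop. The grey free edge is (108,153)–(248,525) in top and (562,185)–(340,13) in scene. The outer hinge corners are visible too. Triangulating.

```bash
cat > h.py <<'E'
import cv2,numpy as np
from station import r,cams
def ray(n,u,v):
    c=cams.get_calibration(n);R=cv2.Rodrigues(np.array(c["rvec"]))[0];K=np.array(c["camera_matrix"])
    return -R.T@np.array(c["tvec"]).ravel(), (lambda d:d/np.linalg.norm(d))(R.T@np.linalg.solve(K,[u,v,1.]))
def tri(a,b):
    A=np.zeros((3,3));y=np.zeros(3)
    for o,d in (a,b):
        M=np.eye(3)-np.outer(d,d);A+=M;y+=M@o
    p=np.linalg.solve(A,y);return p,np.linalg.norm((np.eye(3)-np.outer(a[1],a[1]))@(p-a[0]))*2
def plane(a,z): return a[0]+a[1]*(z-a[0][2])/a[1][2]
T=lambda u,v:ray("top",165+u/4.44-.4,160+v/4.44-.4)
S=lambda u,v:ray("scene",190+u/4.44-.4,110+v/4.44-.4)
E
python3 - <<'E'
from h import *
P=dict(bA=((338,62),(357,270)),bB=((487,418),(160,88)),bH=((490,52),(218,482)),bHn=((628,370),(37,278)),gA=((108,153),(562,185)),gB=((248,525),(340,13)),gH=((40,240),(607,312)))
for k,(t,s) in P.items():
    p,e=tri(T(*t),S(*s));print(k,p.round(4),round(e,4),plane(T(*t),.115).round(4),plane(S(*s),.115).round(4))
E
```

```text
bA [ 0.68   -0.0135  0.2459] 0.0029 [ 0.7141 -0.0138  0.115 ] [0.5231 0.0472 0.115 ]
bB [ 0.4462 -0.0779  0.2459] 0.0003 [ 0.4548 -0.0837  0.115 ] [ 0.2514 -0.0293  0.115 ]
bH [ 0.7086 -0.116   0.1159] 0.0094 [ 0.7075 -0.1206  0.115 ] [ 0.709  -0.1113  0.115 ]
bHn [ 0.4745 -0.1808  0.1205] 0.0029 [ 0.4746 -0.1829  0.115 ] [ 0.4681 -0.1782  0.115 ]
gA [0.6399 0.1385 0.253 ] 0.0093 [0.6699 0.1528 0.115 ] [0.4662 0.2331 0.115 ]
gB [0.4007 0.0713 0.2557] 0.0028 [0.4049 0.0843 0.115 ] [0.1805 0.1487 0.115 ]
gH [0.6153 0.2052 0.1122] 0.0009 [0.615  0.2052 0.115 ] [0.6183 0.203  0.115 ]
```

Geometry agrees with the sizes: yaw ≈15.5°, centre ≈(0.546, 0.0125), grey ≈1.13 rad, blue ≈0.87 rad. Edge lengths came out at 243 and 248 mm against 244, and hinge radii at 158 and 168 mm against 164 and 171. First I raise and turn the tool, with the fingers shutting.

```bash
cat >> h.py <<'E'
yaw=np.radians(15.5);C=np.array([.546,.0125,0]);Rc=cv2.Rodrigues(np.array([0,0,yaw]))[0]
def W(p): return C+Rc@np.array(p,float)
def st(*targets,phi=None):
    s=r.sense();R=np.array(s["ee_rot"]);p=np.array(s["tcp_pos"]);l=Rc.T@(p-C)
    print("t",round(s["time_s"],2),"chest",l.round(4),"z",(Rc.T@R[:,2]).round(3),"x",(Rc.T@R[:,0]).round(3),"F",(Rc.T@np.array(s["wrist_force"])).round(1),"w",round(s["gripper_width"],2),"j",np.round(s["joints"],0))
    for t in targets:
        d=R.T@Rc@(np.array(t)-l);print(" to",t,"tool",d.round(4),"dist",np.linalg.norm(d).round(3));l=np.array(t)
    if phi is not None:
        x,z=[0,-1,0],[0,-np.sin(phi),-np.cos(phi)]
        x=np.array([0,-np.cos(phi),np.sin(phi)]);z=np.array(z);G=Rc@np.c_[x,np.cross(z,x),z]
        print(" turn",(np.degrees(cv2.Rodrigues(R.T@G)[0].ravel())/6).round(2))
E
python3 -m handwheel '[[[0,0,-1.2,0,0,-0.015,0],[0,0,-1.2,0,0,-0.015,0],[0,0,-1.2,0,0,-0.015,0],[0,0,-1.2,0,0,-0.015,0],[0,0,-1.2,0,0,-0.015,0],[0,0,-1.2,0,0,-0.015,0],[0,0,-1.2,0,0,-0.015,0],[0,0,-1.2,0,0,-0.015,0],[0,0,-1.2,0,0,-0.015,0],[0,0,-1.2,0,0,-0.015,0],[0,0,-1.2,0,0,-0.015,0],[0,0,-1.2,0,0,-0.015,0]]]'
python3 - <<'E'
from h import *
st([0,.18,.4],phi=np.radians(20))
E
```

```text
time_s: 1.3
tcp_pos: [0.2001, -0.5919, 0.4025]
ee_rot: [[0.265, -0.964, -0.0], [-0.964, -0.265, 0.001], [-0.001, 0.0, -1.0]]
wrist_force: [-0.1, 0.1, -0.6]
gripper_width: 0.033
gripper_force: 0.0
t 1.3 chest [-0.4949 -0.4899  0.4025] z [-0.     0.001 -1.   ] x [-0.002 -1.    -0.001] F [-0.1  0.1 -0.6] w 0.03 j [-57.  19.  21.  -0. -92.  72.]
 to [0, 0.18, 0.4] tool [-0.6711 -0.4933  0.0033] dist 0.833
 turn [ 0.    3.35 -0.02]
```

```bash
python3 -m handwheel '[[[0,0,0,-0.034,-0.025,0,0],[0,0,0,-0.034,-0.025,0,0],[0,0,0,-0.034,-0.025,0,0],[0,0,0,-0.034,-0.025,0,0],[0,0,0,-0.034,-0.025,0,0],[0,0,0,-0.034,-0.025,0,0],[0,0,0,-0.034,-0.025,0,0],[0,0,0,-0.034,-0.025,0,0],[0,0,0,-0.034,-0.025,0,0],[0,0,0,-0.034,-0.025,0,0]]]'
python3 -m handwheel '[[[0,0,0,-0.034,-0.025,0,0],[0,0,0,-0.034,-0.025,0,0],[0,0,0,-0.034,-0.025,0,0],[0,0,0,-0.034,-0.025,0,0],[0,0,0,-0.034,-0.025,0,0],[0,0,0,-0.034,-0.025,0,0],[0,0,0,-0.034,-0.025,0,0],[0,0,0,-0.034,-0.025,0,0],[0,0,0,-0.03,-0.02,0,0],[0,0,0,-0.03,-0.02,0,0],[0,1.1,0,0,0,0,0],[0,1.1,0,0,0,0,0]]]'
python3 -m handwheel '[[[0,1.1,0,0,0,0,0],[0,0,0,0,0,0,0]]]'
python3 - <<'E'
from h import *
st([0,.18,.235],phi=np.radians(20))
cv2.imwrite("pics/w1.png",cams.capture("wrist")[:,:,::-1])
E
```

```text
time_s: 2.3
tcp_pos: [0.353, -0.1971, 0.4024]
ee_rot: [[0.26, -0.966, 0.0], [-0.966, -0.26, 0.0], [-0.0, -0.0, -1.0]]
wrist_force: [0.8, 0.5, -0.2]
gripper_width: 0.007
gripper_force: 0.0
time_s: 3.5
tcp_pos: [0.499, 0.1847, 0.4024]
ee_rot: [[0.253, -0.966, 0.061], [-0.939, -0.26, -0.225], [0.233, -0.0, -0.973]]
wrist_force: [0.5, 0.5, -0.7]
gripper_width: 0.0
gripper_force: 0.0
time_s: 3.7
tcp_pos: [0.4976, 0.1857, 0.3997]
ee_rot: [[0.249, -0.965, 0.085], [-0.906, -0.264, -0.332], [0.343, 0.006, -0.939]]
wrist_force: [0.1, 0.4, -0.8]
gripper_width: 0.004
gripper_force: 0.0
t 3.7 chest [-3.000e-04  1.799e-01  3.997e-01] z [-0.007 -0.343 -0.939] x [-0.002 -0.939  0.343] F [ 0.2  0.4 -0.8] w 0.0 j [ 47.  11.   1.  17. -91. -33.]
 to [0, 0.18, 0.235] tool [-0.0566 -0.0012  0.1546] dist 0.165
 turn [ 0.06 -0.01 -0.02]
```

View pics/w1.png

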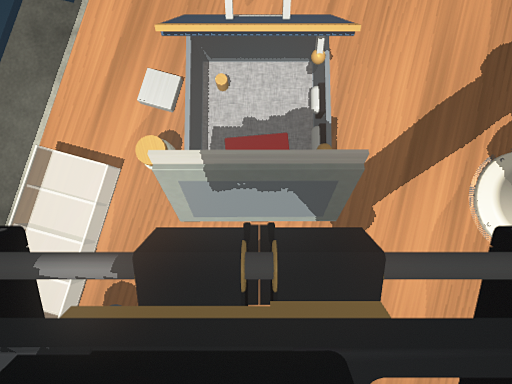

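The wrist view shows the chest straight below and ahead: grey leaf's outer face centred on column ~260 (rows 150–220), blue leaf beyond. I compute the arc and start.

```bash
cat >> h.py <<'E'
def arc(ths,phi,rho,side,start,lead=0.0):
    """tool-frame steps for TCP following point rho on a leaf (side +1 grey, -1 blue); side=+1 tilt phi"""
    l=np.array(start)
    for th in ths:
        t=np.radians(th);q=np.array([0,.16-rho*np.cos(t)+.0145*np.sin(t),.11+rho*np.sin(t)+.0145*np.cos(t)])
        sgn=1 if t>phi else -1
        x=np.array([0,-np.cos(phi),np.sin(phi)]);z=np.array([0,-np.sin(phi),-np.cos(phi)])
        tcp=q-sgn*.0095*x
        if side<0: tcp[1]*=-1
        d=tcp-l;l=tcp
        if side<0: x=x*[0,-1,1]; x=-x; z=z*[0,-1,1]
        print(th,"tcp",tcp.round(4),"tool x,z",(d@x).round(4),(d@z).round(4))
E
python3 -m handwheel '[[[0,0,0,-0.014,0,0.039,0],[0,0,0,-0.014,0,0.039,0],[0,0,0,-0.014,0,0.039,0],[0,0,0,-0.014,0,0.039,0],[0,0,0,0,0,0,0]]]'
python3 - <<'E'
from h import *
st()
s=r.sense();l=Rc.T@(np.array(s["tcp_pos"])-C)
arc([72,68,64,60,55,50,45,40,35,30,25,21,17,14,12,10,8,6,4,2,0],np.radians(20),.12,1,l)
E
```

```text
time_s: 4.25
tcp_pos: [0.496, 0.1811, 0.2322]
ee_rot: [[0.245, -0.966, 0.078], [-0.907, -0.257, -0.332], [0.341, 0.01, -0.94]]
wrist_force: [0.4, -0.0, 0.5]
gripper_width: 0.008
gripper_force: 0.0
t 4.25 chest [-0.0031  0.1758  0.2322] z [-0.013 -0.341 -0.94 ] x [-0.007 -0.94   0.341] F [ 0.4 -0.1  0.5] w 0.01 j [ 47.  15. -17.  18. -70. -40.]
72 tcp [0.     0.1456 0.2254] tool x,z 0.026 0.0168
68 tcp [0.     0.1374 0.2234] tool x,z 0.0071 0.0046
64 tcp [0.     0.1294 0.221 ] tool x,z 0.0067 0.0051
60 tcp [0.     0.1215 0.2179] tool x,z 0.0064 0.0055
55 tcp [0.     0.112  0.2134] tool x,z 0.0074 0.0075
50 tcp [0.     0.1029 0.208 ] tool x,z 0.0067 0.0081
45 tcp [0.     0.0943 0.2019] tool x,z 0.006 0.0087
40 tcp [0.     0.0863 0.195 ] tool x,z 0.0052 0.0092
35 tcp [0.     0.0789 0.1875] tool x,z 0.0044 0.0096
30 tcp [0.     0.0723 0.1793] tool x,z 0.0035 0.0099
25 tcp [0.     0.0663 0.1706] tool x,z 0.0026 0.0102
21 tcp [0.     0.0621 0.1633] tool x,z 0.0014 0.0083
17 tcp [0.     0.0406 0.1622] tool x,z 0.0199 0.0084
14 tcp [0.     0.0381 0.1563] tool x,z 0.0003 0.0063
12 tcp [0.     0.0367 0.1524] tool x,z -0.0 0.0042
10 tcp [0.     0.0354 0.1484] tool x,z -0.0002 0.0042
8 tcp [0.     0.0343 0.1443] tool x,z -0.0003 0.0042
6 tcp [0.     0.0332 0.1402] tool x,z -0.0004 0.0042
4 tcp [0.     0.0324 0.1361] tool x,z -0.0006 0.0042
2 tcp [0.     0.0317 0.1319] tool x,z -0.0007 0.0042
0 tcp [0.     0.0311 0.1277] tool x,z -0.0009 0.0041
```

```bash
python3 -m handwheel '[[[0,0,0,0.013,0,0.0085,0],[0,0,0,0.013,0,0.0085,0],[0,0,0,0.007,0,0.0045,0],[0,0,0,0.0065,0,0.005,0],[0,0,0,0.0065,0,0.0055,0],[0,0,0,0.0075,0,0.0075,0],[0,0,0,0.0065,0,0.008,0]]]'
python3 -m handwheel '[[[0,0,0,0.006,0,0.0085,0],[0,0,0,0.006,0,0.009,0],[0,0,0,0.006,0,0.0095,0],[0,0,0,0.005,0,0.01,0]]]'
python3 - <<'E'
from h import *
st()
cv2.imwrite("pics/s2.png",cv2.resize(cams.capture("scene")[90:245,170:340,::-1],None,fx=3.5,fy=3.5))
E
```

```text
time_s: 4.95
tcp_pos: [0.5182, 0.1137, 0.2128]
ee_rot: [[0.245, -0.965, 0.09], [-0.909, -0.261, -0.326], [0.338, -0.002, -0.941]]
wrist_force: [0.2, 1.5, 1.1]
gripper_width: 0.008
gripper_force: 1.0
time_s: 5.35
tcp_pos: [0.5261, 0.0802, 0.1844]
ee_rot: [[0.245, -0.966, 0.087], [-0.909, -0.26, -0.327], [0.339, 0.001, -0.941]]
wrist_force: [0.4, 1.7, 1.4]
gripper_width: 0.007
gripper_force: 0.7
t 5.35 chest [-0.001   0.0706  0.1844] z [-0.003 -0.339 -0.941] x [-0.007 -0.941  0.339] F [0.9 1.5 1.4] w 0.01 j [ 36.  16. -25.  22. -58. -34.]
```

View pics/s2.png

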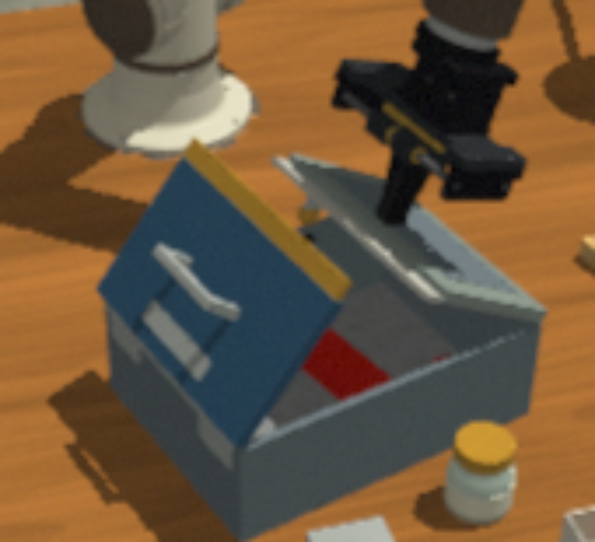

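The leaf is following the fingertip (contact at (395,215) in the crop), now around 30°, with the blue leaf untouched. Continuing.

```bash
python3 -m handwheel '[[[0,0,0,0.004,0,0.007,0],[0,0,0,0.004,0,0.007,0],[0,0,0,0.003,0,0.007,0],[0,0,0,0.003,0,0.006,0]]]'
python3 -m handwheel '[[[0,0,0,0.001,0,0.005,0],[0,0,0,0.001,0,0.004,0],[0,0,0,0.001,0,0.004,0]]]'
python3 - <<'E'
from h import *
st()
s=r.sense();l=Rc.T@(np.array(s["tcp_pos"])-C)
arc([10,8,6,4,2,0],np.radians(20),.115,1,l)
E
```

```text
time_s: 5.8
tcp_pos: [0.5321, 0.059, 0.1643]
ee_rot: [[0.245, -0.966, 0.088], [-0.909, -0.26, -0.327], [0.339, 0.0, -0.941]]
wrist_force: [-1.1, 0.2, 0.7]
gripper_width: 0.005
gripper_force: 0.6
time_s: 6.1
tcp_pos: [0.5341, 0.0523, 0.1533]
ee_rot: [[0.245, -0.966, 0.088], [-0.908, -0.26, -0.327], [0.339, -0.0, -0.941]]
wrist_force: [-0.3, 0.3, 1.0]
gripper_width: 0.004
gripper_force: 0.6
t 6.1 chest [-0.0009  0.0416  0.1533] z [-0.002 -0.339 -0.941] x [-0.007 -0.941  0.339] F [-0.2  0.4  1. ] w 0.0 j [ 33.  17. -29.  24. -53. -34.]
10 tcp [0.     0.0403 0.1475] tool x,z -0.0008 0.0059
8 tcp [0.     0.0392 0.1436] tool x,z -0.0003 0.004
6 tcp [0.     0.0382 0.1397] tool x,z -0.0004 0.004
4 tcp [0.     0.0374 0.1357] tool x,z -0.0006 0.004
2 tcp [0.     0.0366 0.1318] tool x,z -0.0007 0.004
0 tcp [0.     0.0361 0.1277] tool x,z -0.0008 0.004
```

```bash
for i in 1; do python3 -m handwheel '[[[0,0,0,0,0,0.002,0],[0,0,0,0,0,0.002,0],[0,0,0,0,0,0.002,0],[0,0,0,0,0,0.002,0]]]'; done
python3 -m handwheel '[[[0,0,0,0,0,0.002,0],[0,0,0,0,0,0.002,0]]]'
python3 -m handwheel '[[[0,0,0,0,0,0.002,0]]]'
python3 -c "from h import *;st()"
```

```text
time_s: 6.5
tcp_pos: [0.5349, 0.0502, 0.1474]
ee_rot: [[0.245, -0.966, 0.089], [-0.908, -0.26, -0.327], [0.339, -0.001, -0.941]]
wrist_force: [-7.8, 4.7, 12.7]
gripper_width: 0.006
gripper_force: 6.9
time_s: 6.7
tcp_pos: [0.5353, 0.0495, 0.1448]
ee_rot: [[0.245, -0.965, 0.091], [-0.908, -0.261, -0.327], [0.339, -0.002, -0.941]]
wrist_force: [-12.3, 7.9, 18.9]
gripper_width: 0.004
gripper_force: 9.7
time_s: 6.8
tcp_pos: [0.5355, 0.049, 0.1433]
ee_rot: [[0.245, -0.965, 0.091], [-0.908, -0.261, -0.327], [0.339, -0.003, -0.941]]
wrist_force: [-12.5, 8.8, 18.4]
gripper_width: 0.003
gripper_force: 9.9
t 6.8 chest [-0.0004  0.038   0.1433] z [ 0.    -0.339 -0.941] x [-0.007 -0.941  0.339] F [-9.7 11.9 18.4] w 0.0 j [ 32.  18. -30.  25. -51. -34.]
```

```bash
python3 -m handwheel '[[[0,0,0,-0.0005,0,0.002,0]]]'
python3 -m handwheel '[[[0,0,0,-0.0005,0,0.002,0]]]'
python3 -m handwheel '[[[0,0,0,-0.0005,0,0.002,0]]]'
python3 -c "from h import *;st()"
```

```text
time_s: 6.9
tcp_pos: [0.5356, 0.0487, 0.1414]
ee_rot: [[0.245, -0.965, 0.091], [-0.908, -0.261, -0.327], [0.34, -0.003, -0.941]]
wrist_force: [-9.5, 6.4, 17.4]
gripper_width: 0.004
gripper_force: 9.2
time_s: 7.0
tcp_pos: [0.5357, 0.0482, 0.1392]
ee_rot: [[0.245, -0.965, 0.091], [-0.908, -0.261, -0.327], [0.34, -0.003, -0.94]]
wrist_force: [-8.7, 3.1, 14.7]
gripper_width: 0.005
gripper_force: 7.4
time_s: 7.1
tcp_pos: [0.5357, 0.0477, 0.1366]
ee_rot: [[0.245, -0.965, 0.091], [-0.908, -0.261, -0.327], [0.34, -0.002, -0.941]]
wrist_force: [-4.8, 1.4, 9.2]
gripper_width: 0.007
gripper_force: 4.5
t 7.1 chest [-0.0005  0.0367  0.1366] z [-0.    -0.34  -0.941] x [-0.007 -0.94   0.34 ] F [-4.3  2.6  9.2] w 0.01 j [ 32.  18. -30.  25. -50. -35.]
```

```bash
python3 -m handwheel '[[[0,0,0,-0.0005,0,0.002,0],[0,0,0,-0.0005,0,0.002,0]]]'
python3 -m handwheel '[[[0,0,0,-0.0005,0,0.002,0]]]'
python3 -m handwheel '[[[0,0,0,-0.0005,0,0.002,0]]]'
python3 -m handwheel '[[[0,0,0,-0.0005,0,0.002,0]]]'
```

```text
time_s: 7.3
tcp_pos: [0.5355, 0.0469, 0.1305]
ee_rot: [[0.245, -0.966, 0.089], [-0.909, -0.26, -0.327], [0.339, -0.001, -0.941]]
wrist_force: [0.9, -0.7, 0.2]
gripper_width: 0.004
gripper_force: 0.3
time_s: 7.4
tcp_pos: [0.5356, 0.0466, 0.1279]
ee_rot: [[0.245, -0.966, 0.088], [-0.909, -0.26, -0.327], [0.339, -0.0, -0.941]]
wrist_force: [0.1, -0.4, 3.7]
gripper_width: 0.008
gripper_force: 2.3
time_s: 7.5
tcp_pos: [0.536, 0.0464, 0.1273]
ee_rot: [[0.245, -0.966, 0.089], [-0.908, -0.26, -0.329], [0.34, -0.0, -0.94]]
wrist_force: [-8.9, 4.4, 18.7]
gripper_width: 0.003
gripper_force: 9.4
time_s: 7.6
tcp_pos: [0.5361, 0.0463, 0.127]
ee_rot: [[0.244, -0.965, 0.09], [-0.908, -0.26, -0.33], [0.342, -0.001, -0.94]]
wrist_force: [-13.8, 6.9, 28.8]
gripper_width: 0.003
gripper_force: 14.5
```

The grey leaf snapped in and sits on its stop (TCP z 0.127, force rising). I back off and move over to the blue leaf.

```bash
python3 -m handwheel '[[[0,0,0,0,0,-0.006,0],[0,0,0,0,0,-0.03,0],[0,0,0,0,0,-0.045,0],[0,0,0,0,0,-0.045,0],[0,0,0,0,0,-0.045,0],[0,0,0,0,0,-0.045,0],[0,-1.1,0,0,0,0,0],[0,-1.1,0,0,0,0,0],[0,-1.1,0,0,0,0,0],[0,0,0,0,0,0,0]]]'
python3 - <<'E'
from h import *
st([0,-.105,.33],[0,-.105,.255],phi=0)
cv2.imwrite("pics/t3.png",cv2.resize(np.hstack([cams.capture("top")[160:295,165:315,::-1],cams.capture("scene")[110:245,190:340,::-1]]),None,fx=2.6,fy=2.6))
E
```

```text
time_s: 8.6
tcp_pos: [0.5175, 0.1157, 0.3278]
ee_rot: [[0.256, -0.967, 0.001], [-0.967, -0.256, 0.003], [-0.003, -0.002, -1.0]]
wrist_force: [0.4, -0.4, 0.4]
gripper_width: 0.006
gripper_force: 0.0
t 8.6 chest [1.000e-04 1.071e-01 3.278e-01] z [ 0.002  0.003 -1.   ] x [-0.012 -1.    -0.003] F [ 0.3 -0.5  0.4] w 0.01 j [ 30.   9.  -2.  -0. -78. -15.]
 to [0, -0.105, 0.33] tool [ 0.212  -0.0023 -0.0028] dist 0.212
 to [0, -0.105, 0.255] tool [0.0002 0.0001 0.075 ] dist 0.075
 turn [-0.02  0.02 -0.11]
```

View pics/t3.png

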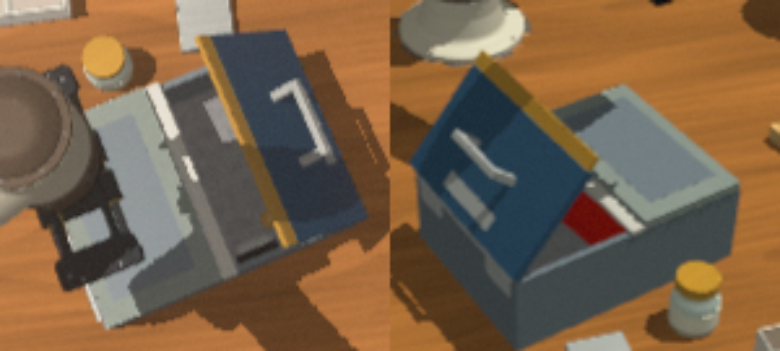

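The grey leaf is flat and shut with its ledge exposed at (160,110)–(230,270). The blue leaf is unmoved.

```bash
python3 -m handwheel '[[[0,0,0,0.035,0,0,0],[0,0,0,0.035,0,0,0],[0,0,0,0.035,0,0,0],[0,0,0,0.035,0,0,0],[0,0,0,0.036,-0.001,0,0],[0,0,0,0.036,-0.001,0,0],[0,0,0,0,0,0.035,0],[0,0,0,0,0,0.035,0],[0,0,0,0,0,0,0]]]'
python3 - <<'E'
from h import *
st()
s=r.sense();l=Rc.T@(np.array(s["tcp_pos"])-C)
arc([56,53,50,45,40,35,30,25,20,16,13,11,8,6,4,2,.1],0,.127,-1,l)
E
```

```text
time_s: 9.6
tcp_pos: [0.5701, -0.0867, 0.2507]
ee_rot: [[0.26, -0.966, -0.014], [-0.966, -0.26, -0.001], [-0.003, 0.014, -1.0]]
wrist_force: [-1.0, -1.3, 0.0]
gripper_width: 0.006
gripper_force: 0.0
t 9.6 chest [-0.0033 -0.102   0.2507] z [-0.014  0.003 -1.   ] x [-0.008 -1.    -0.003] F [-1.4 -1.   0. ] w 0.01 j [  7.  17.  -3.  -0. -71.   8.]
56 tcp [ 0.     -0.1105  0.2234] tool x,z 0.0085 0.0273
53 tcp [ 0.     -0.1046  0.2202] tool x,z -0.0059 0.0032
50 tcp [ 0.     -0.099   0.2166] tool x,z -0.0057 0.0035
45 tcp [ 0.     -0.09    0.2101] tool x,z -0.009 0.0066
40 tcp [ 0.     -0.0815  0.2027] tool x,z -0.0084 0.0073
35 tcp [ 0.     -0.0738  0.1947] tool x,z -0.0077 0.008
30 tcp [ 0.     -0.0668  0.1861] tool x,z -0.007 0.0087
25 tcp [ 0.     -0.0605  0.1768] tool x,z -0.0062 0.0092
20 tcp [ 0.     -0.0551  0.1671] tool x,z -0.0054 0.0098
16 tcp [ 0.     -0.0514  0.1589] tool x,z -0.0037 0.0081
13 tcp [ 0.     -0.049   0.1527] tool x,z -0.0024 0.0062
11 tcp [ 0.     -0.0476  0.1485] tool x,z -0.0014 0.0042
8 tcp [ 0.     -0.0458  0.142 ] tool x,z -0.0018 0.0064
6 tcp [ 0.     -0.0447  0.1377] tool x,z -0.001 0.0043
4 tcp [ 0.     -0.0438  0.1333] tool x,z -0.0009 0.0044
2 tcp [ 0.     -0.0431  0.1289] tool x,z -0.0007 0.0044
0.1 tcp [ 0.     -0.0425  0.1247] tool x,z -0.0006 0.0042
```

```bash
python3 -m handwheel '[[[0,0,0,0.004,0,0.014,0],[0,0,0,0.004,0,0.013,0],[0,0,0,-0.006,0,0.003,0],[0,0,0,-0.006,0,0.0035,0],[0,0,0,-0.009,0,0.0065,0],[0,0,0,-0.0085,0,0.0075,0],[0,0,0,-0.0075,0,0.008,0]]]'
python3 -m handwheel '[[[0,0,0,-0.007,0,0.0085,0],[0,0,0,-0.006,0,0.009,0],[0,0,0,-0.0055,0,0.01,0],[0,0,0,-0.0035,0,0.008,0],[0,0,0,-0.0025,0,0.006,0]]]'
python3 -c "from h import *;st([0,-.049,.1527])"
```

```text
time_s: 10.3
tcp_pos: [0.5663, -0.0582, 0.2019]
ee_rot: [[0.261, -0.965, 0.002], [-0.965, -0.261, 0.0], [0.0, -0.002, -1.0]]
wrist_force: [-0.4, -0.3, 1.1]
gripper_width: 0.002
gripper_force: 0.6
time_s: 10.8
tcp_pos: [0.5593, -0.0353, 0.159]
ee_rot: [[0.26, -0.966, -0.002], [-0.966, -0.26, -0.0], [-0.0, 0.002, -1.0]]
wrist_force: [-0.7, 0.2, 1.2]
gripper_width: 0.007
gripper_force: 0.3
t 10.8 chest [-0.     -0.0496  0.159 ] z [-0.002  0.    -1.   ] x [-0.007 -1.    -0.   ] F [-0.6  0.4  1.2] w 0.01 j [ 13.  19. -14.  -0. -57.   2.]
 to [0, -0.049, 0.1527] tool [-0.0006 -0.      0.0063] dist 0.006
```

```bash
python3 -m handwheel '[[[0,0,0,-0.001,0,0.003,0],[0,0,0,-0.001,0,0.003,0],[0,0,0,-0.001,0,0.003,0]]]'
python3 -m handwheel '[[[0,0,0,-0.0005,0,0.002,0],[0,0,0,-0.0005,0,0.002,0]]]'
python3 -m handwheel '[[[0,0,0,-0.0005,0,0.002,0],[0,0,0,-0.0005,0,0.002,0]]]'
python3 -m handwheel '[[[0,0,0,-0.0005,0,0.002,0]]]'
python3 -c "from h import *;st()"
```

```text
time_s: 11.1
tcp_pos: [0.559, -0.0329, 0.1511]
ee_rot: [[0.26, -0.966, 0.0], [-0.966, -0.26, -0.0], [0.0, -0.0, -1.0]]
wrist_force: [-0.2, -0.7, 0.8]
gripper_width: 0.009
gripper_force: 0.2
time_s: 11.3
tcp_pos: [0.5588, -0.032, 0.1478]
ee_rot: [[0.26, -0.966, 0.0], [-0.966, -0.26, -0.0], [0.001, -0.0, -1.0]]
wrist_force: [-2.3, 0.1, 7.2]
gripper_width: 0.005
gripper_force: 3.5
time_s: 11.5
tcp_pos: [0.5588, -0.0314, 0.1458]
ee_rot: [[0.261, -0.965, 0.001], [-0.965, -0.261, -0.002], [0.002, -0.001, -1.0]]
wrist_force: [-6.8, 0.1, 16.3]
gripper_width: 0.004
gripper_force: 7.4
time_s: 11.6
tcp_pos: [0.5588, -0.0311, 0.1446]
ee_rot: [[0.261, -0.965, 0.002], [-0.965, -0.261, -0.002], [0.002, -0.001, -1.0]]
wrist_force: [-5.9, -0.6, 18.9]
gripper_width: 0.005
gripper_force: 8.8
t 11.6 chest [ 0.0007 -0.0454  0.1446] z [ 0.001 -0.002 -1.   ] x [-0.006 -1.     0.002] F [-5.8  1.  18.9] w 0.01 j [ 13.  20. -15.   0. -55.   2.]
```

```bash
python3 -m handwheel '[[[0,0,0,-0.0005,0,0.002,0],[0,0,0,-0.0005,0,0.002,0]]]'
python3 -m handwheel '[[[0,0,0,-0.0005,0,0.002,0],[0,0,0,-0.0005,0,0.002,0]]]'
python3 -m handwheel '[[[0,0,0,-0.0005,0,0.002,0],[0,0,0,-0.0005,0,0.002,0]]]'
python3 -m handwheel '[[[0,0,0,-0.0005,0,0.002,0],[0,0,0,-0.0005,0,0.002,0]]]'
```

```text
time_s: 11.8
tcp_pos: [0.5586, -0.0302, 0.1416]
ee_rot: [[0.262, -0.965, 0.003], [-0.965, -0.262, -0.002], [0.003, -0.002, -1.0]]
wrist_force: [-7.0, -1.6, 19.6]
gripper_width: 0.005
gripper_force: 9.7
time_s: 12.0
tcp_pos: [0.5583, -0.0292, 0.1369]
ee_rot: [[0.261, -0.965, 0.003], [-0.965, -0.261, -0.002], [0.002, -0.002, -1.0]]
wrist_force: [-4.1, -0.5, 13.7]
gripper_width: 0.006
gripper_force: 6.4
time_s: 12.2
tcp_pos: [0.5579, -0.0279, 0.1306]
ee_rot: [[0.26, -0.966, 0.002], [-0.966, -0.26, -0.0], [0.001, -0.002, -1.0]]
wrist_force: [-1.0, -1.4, 1.6]
gripper_width: 0.004
gripper_force: 0.8
time_s: 12.4
tcp_pos: [0.5573, -0.0264, 0.1248]
ee_rot: [[0.26, -0.966, 0.0], [-0.966, -0.26, 0.0], [-0.0, -0.0, -1.0]]
wrist_force: [-2.1, -0.4, 8.8]
gripper_width: 0.002
gripper_force: 5.7
```

```bash
python3 -m handwheel '[[[0,0,0,0,0,0.0015,0],[0,0,0,0,0,0,0]]]'
python3 -m handwheel '[[[0,0,0,0,0,-0.005,0],[0,0,0,0,0,-0.03,0],[0,0,0,0,0,-0.045,0],[0,0,0,0,0,-0.045,0],[0,0,0,0,0,-0.045,0],[0,0,0,0.03,0,-0.02,0.04],[0,0,0,0,0,0,0.04]]]'
python3 - <<'E'
from h import *
st(phi=0)
cv2.imwrite("pics/w4.png",cams.capture("wrist")[:,:,::-1])
E
```

```text
time_s: 12.6
tcp_pos: [0.5574, -0.0264, 0.1248]
ee_rot: [[0.261, -0.965, 0.0], [-0.965, -0.261, -0.001], [0.001, 0.0, -1.0]]
wrist_force: [-2.8, 0.1, 9.2]
gripper_width: 0.008
gripper_force: 4.2
time_s: 13.3
tcp_pos: [0.5672, -0.0569, 0.3174]
ee_rot: [[0.258, -0.966, 0.008], [-0.966, -0.258, 0.0], [0.002, -0.008, -1.0]]
wrist_force: [-0.8, 0.6, 0.2]
gripper_width: 0.111
gripper_force: 0.0
t 13.3 chest [ 0.0019 -0.0726  0.3174] z [ 0.008 -0.002 -1.   ] x [-0.009 -1.     0.002] F [-0.6  0.8  0.2] w 0.11 j [ 11.  13.   2.   0. -78.   4.]
 turn [-0.07 -0.02 -0.09]
```

View pics/w4.png

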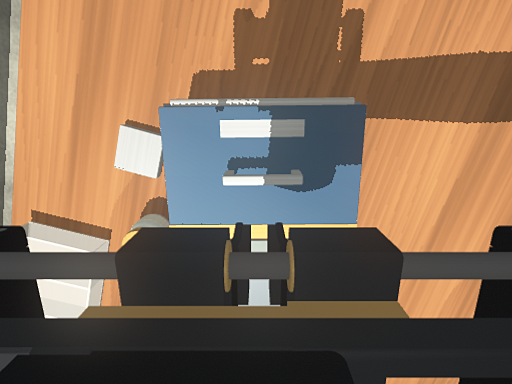

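The blue leaf lies flat with its brass flange at the grey side (rows 222–228). The pull bar runs across columns 222–302, rows 172–185, and the plate at rows 120–136 is only a label. I locate the bar.

```bash
cat >> h.py <<'E'
def wray(u,v):
    s=r.sense();c=cams.get_calibration("wrist");T=np.array(c["T_tool_cam"]);R=np.array(s["ee_rot"])
    d=R@T[:3,:3]@np.linalg.solve(np.array(c["camera_matrix"]),[u,v,1.]);return np.array(s["tcp_pos"])+R@T[:3,3],d
E
python3 - <<'E'
from h import *
f=lambda u,v,z:print((u,v),(Rc.T@(plane(wray(u,v),z)-C)).round(4))
f(222,178,.1625);f(302,177,.1625);f(262,174,.1625);f(262,185,.1575)
f(160,106,.125);f(366,104,.125);f(170,223,.125);f(357,223,.125)
E
python3 -m handwheel '[[[0,0,-1.25,0,0,0,0.04],[0,0,-1.25,0,0,0,0.04],[0,0,-1.25,0,0,0,0.04],[0,0,-1.25,0,0,0,0.04],[0,0,-1.25,0,0,0,0.04],[0,0,-1.25,0,0,0,0.04],[0,0,-1.25,0,0,0,0.04],[0,0,-1.25,0,0,0,0.04],[0,0,-1.25,0,0,0,0.04],[0,0,-1.25,0,0,0,0.04],[0,0,-1.25,0,0,0,0.04],[0,0,-1.25,0,0,0,0.04]]]'
python3 -c "from h import *;st([0,-.075,.2])"
```

```text
(222, 178) [ 0.0427 -0.0769  0.1625]
(302, 177) [-0.0451 -0.0772  0.1625]
(262, 174) [-0.0013 -0.081   0.1625]
(262, 185) [-0.0012 -0.0674  0.1575]
(160, 106) [ 0.1155 -0.1542  0.125 ]
(366, 104) [-0.1215 -0.1542  0.125 ]
(170, 223) [ 0.1169 -0.0106  0.125 ]
(357, 223) [-0.1228 -0.0086  0.125 ]
time_s: 14.55
tcp_pos: [0.5642, -0.0547, 0.3113]
ee_rot: [[0.964, 0.265, -0.004], [0.265, -0.964, 0.0], [-0.004, -0.001, -1.0]]
wrist_force: [0.8, -0.2, -1.1]
gripper_width: 0.458
gripper_force: 0.0
t 14.55 chest [-0.0004 -0.0696  0.3113] z [-0.004  0.001 -1.   ] x [ 1.    -0.002 -0.004] F [ 0.7 -0.4 -1.1] w 0.46 j [ 11.  14.   1.  -0. -78.  95.]
 to [0, -0.075, 0.2] tool [0.0008 0.0056 0.1113] dist 0.111
```

Bar centre ≈(−1, −75.5) mm in chest axes, 88 mm long against 90 given, so it fits. Descending on it.

```bash
python3 -m handwheel '[[[0,0,0,0,0.006,0.03,0.04],[0,0,0,0,0,0.035,0.04],[0,0,0,0,0,0.035,0.04],[0,0,0,0,0,0.03,0.04],[0,0,0,0,0,0.02,0.04],[0,0,0,0,0,0.02,0.04],[0,0,0,0,0,0,0.04]]]'
python3 - <<'E'
from h import *
st([-.001,-.0755,.1405])
cv2.imwrite("pics/s5.png",cv2.resize(np.hstack([cams.capture("scene")[100:245,190:340,::-1],cams.capture("wrist")[120:265,180:330,::-1]]),None,fx=2.6,fy=2.6))
E
```

```text
time_s: 15.25
tcp_pos: [0.5631, -0.0609, 0.1388]
ee_rot: [[0.966, 0.259, -0.01], [0.259, -0.966, -0.0], [-0.01, -0.002, -1.0]]
wrist_force: [-0.4, 0.1, -0.2]
gripper_width: 0.457
gripper_force: 0.0
t 15.25 chest [-0.0031 -0.0753  0.1388] z [-0.01   0.002 -1.   ] x [ 1.    -0.008 -0.01 ] F [-0.4  0.2 -0.2] w 0.46 j [ 10.  21. -14.  -0. -55.  95.]
 to [-0.001, -0.0755, 0.1405] tool [ 0.0021  0.0002 -0.0017] dist 0.003
```

View pics/s5.png

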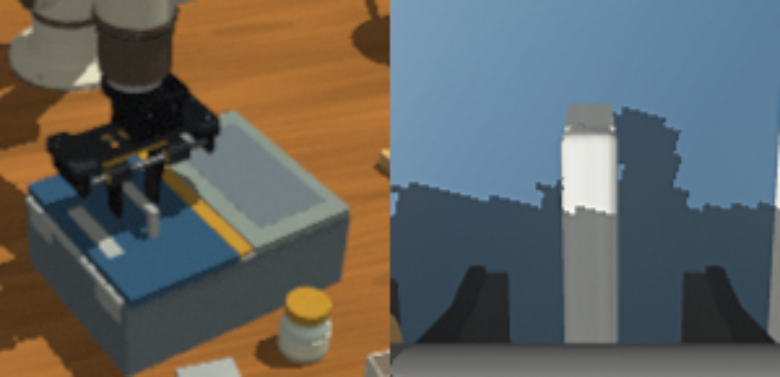

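Both leaves lie flat and lapped, and the bar is centred between the fingers (bar 562–618, finger gap 510–683). Closing.

```bash
python3 -m handwheel '[[[0,0,0,0,0,0,0.025],[0,0,0,0,0,0,0.018],[0,0,0,0,0,0,0.014],[0,0,0,0,0,0,0.01],[0,0,0,0,0,0,0.005],[0,0,0,0,0,0,0.005],[0,0,0,0,0,0,0.005]]]'
python3 -m handwheel '[[[0,0,0,0,0,-0.001,0.005]]]'
```

```text
time_s: 16.05
tcp_pos: [0.5664, -0.0597, 0.1442]
ee_rot: [[0.966, 0.26, 0.0], [0.26, -0.966, 0.002], [0.001, -0.002, -1.0]]
wrist_force: [-1.9, 5.8, 3.3]
gripper_width: 0.122
gripper_force: 30.0
time_s: 16.15
tcp_pos: [0.5664, -0.0597, 0.1443]
ee_rot: [[0.966, 0.26, 0.0], [0.26, -0.966, 0.002], [0.001, -0.002, -1.0]]
wrist_force: [1.4, 5.2, -4.3]
gripper_width: 0.119
gripper_force: 30.0
```

```bash
python3 -m handwheel '[[[0,0,0,0,0,-0.0005,0.005]]]'
python3 -m handwheel '[[[0,0,0,0,0,-0.0004,0.005]]]'
```

```text
time_s: 16.25
tcp_pos: [0.5664, -0.0598, 0.1443]
ee_rot: [[0.966, 0.26, -0.0], [0.26, -0.966, 0.002], [0.0, -0.002, -1.0]]
wrist_force: [0.5, 5.8, -5.2]
gripper_width: 0.124
gripper_force: 30.0
time_s: 16.35
tcp_pos: [0.5664, -0.0598, 0.1445]
ee_rot: [[0.966, 0.26, -0.001], [0.26, -0.966, 0.002], [0.0, -0.002, -1.0]]
wrist_force: [2.1, 5.0, -5.8]
gripper_width: 0.125
gripper_force: 30.0
```

```bash
python3 -m handwheel '[[[0,0,0,0,0,-0.0006,0.005]]]'
python3 -m handwheel '[[[0,0,0,0,0,-0.0006,0.005]]]'
```

```text
time_s: 16.45
tcp_pos: [0.5665, -0.06, 0.1449]
ee_rot: [[0.966, 0.26, -0.001], [0.26, -0.966, 0.002], [-0.0, -0.002, -1.0]]
wrist_force: [1.5, 4.0, -6.8]
gripper_width: 0.123
gripper_force: 30.0
time_s: 16.55
tcp_pos: [0.5665, -0.0603, 0.1453]
ee_rot: [[0.966, 0.26, -0.001], [0.26, -0.966, 0.002], [-0.0, -0.002, -1.0]]
wrist_force: [3.5, 4.2, -11.1]
gripper_width: 0.123
gripper_force: 30.0
```

```bash
python3 -m handwheel '[[[0,0,0,0,0,-0.0001,0.005]]]'
```

```text
time_s: 16.65
tcp_pos: [0.5665, -0.0603, 0.1453]
ee_rot: [[0.966, 0.259, -0.001], [0.259, -0.966, 0.002], [-0.0, -0.002, -1.0]]
wrist_force: [2.3, 4.4, -9.0]
gripper_width: 0.127
gripper_force: 30.0
```

```bash
python3 -m handwheel '[[[0,0,0,0,0,-0.0004,0.005]]]'
python3 -m handwheel '[[[0,0,0,0,0,0,0.005]]]'
python3 -m handwheel '[[[0,0,0,0,0,0,0.005]]]'
```

```text
time_s: 16.75
tcp_pos: [0.5665, -0.0603, 0.1453]
ee_rot: [[0.966, 0.259, -0.001], [0.259, -0.966, 0.002], [-0.0, -0.002, -1.0]]
wrist_force: [4.0, 3.9, -12.3]
gripper_width: 0.122
gripper_force: 30.0
time_s: 16.85
tcp_pos: [0.5665, -0.0603, 0.1453]
ee_rot: [[0.966, 0.259, -0.001], [0.259, -0.966, 0.002], [-0.0, -0.002, -1.0]]
wrist_force: [2.7, 4.6, -9.9]
gripper_width: 0.123
gripper_force: 30.0
time_s: 16.95
tcp_pos: [0.5665, -0.0603, 0.1453]
ee_rot: [[0.966, 0.259, -0.001], [0.259, -0.966, 0.002], [-0.0, -0.002, -1.0]]
wrist_force: [3.6, 5.3, -11.1]
gripper_width: 0.123
gripper_force: 30.0
```

```bash
python3 -m handwheel '[[[0,0,0,0,0,-0.0003,0.005]]]'
python3 -m handwheel '[[[0,0,0,0,0,0,0.005]]]'
python3 -m handwheel '[[[0,0,0,0,0,0,0.005]]]'
python3 -m handwheel '[[[0,0,0,0,0,0,0.005]]]'
```

```text
time_s: 17.05
tcp_pos: [0.5665, -0.0603, 0.1454]
ee_rot: [[0.966, 0.259, -0.001], [0.259, -0.966, 0.002], [-0.0, -0.002, -1.0]]
wrist_force: [4.4, 4.0, -12.8]
gripper_width: 0.124
gripper_force: 30.0
time_s: 17.15
tcp_pos: [0.5665, -0.0603, 0.1454]
ee_rot: [[0.966, 0.259, -0.001], [0.259, -0.966, 0.002], [-0.0, -0.002, -1.0]]
wrist_force: [4.7, 4.3, -11.9]
gripper_width: 0.122
gripper_force: 30.0
time_s: 17.25
tcp_pos: [0.5665, -0.0603, 0.1454]
ee_rot: [[0.966, 0.259, -0.001], [0.259, -0.966, 0.002], [-0.0, -0.002, -1.0]]
wrist_force: [3.6, 4.8, -10.9]
gripper_width: 0.124
gripper_force: 30.0
time_s: 17.35
tcp_pos: [0.5665, -0.0603, 0.1454]
ee_rot: [[0.966, 0.259, -0.001], [0.259, -0.966, 0.002], [-0.001, -0.002, -1.0]]
wrist_force: [3.8, 3.8, -12.3]
gripper_width: 0.118
gripper_force: 30.0
```

Steady at about 12 N. I hold a little longer, ease off, release and withdraw.

```bash
python3 -m handwheel '[[[0,0,0,0,0,0,0.005],[0,0,0,0,0,0,0.005],[0,0,0,0,0,0,0.005]]]'
python3 -m handwheel '[[[0,0,0,0,0,0.001,0.005],[0,0,0,0,0,0.001,0.005],[0,0,0,0,0,0.001,0.005],[0,0,0,0,0,0,0.005]]]'
```

```text
time_s: 17.65
tcp_pos: [0.5665, -0.0603, 0.1454]
ee_rot: [[0.966, 0.259, -0.001], [0.259, -0.966, 0.002], [-0.0, -0.002, -1.0]]
wrist_force: [4.0, 4.0, -11.8]
gripper_width: 0.123
gripper_force: 30.0
time_s: 18.05
tcp_pos: [0.5666, -0.0602, 0.1451]
ee_rot: [[0.966, 0.26, 0.0], [0.26, -0.966, 0.001], [0.0, -0.001, -1.0]]
wrist_force: [-0.7, 7.7, -0.0]
gripper_width: 0.123
gripper_force: 30.0
```

```bash
python3 -m handwheel '[[[0,0,0,0,0,0.0005,0.005],[0,0,0,0,0,0,0.02],[0,0,0,0,0,0,0.04],[0,0,0,0,0,0,0.04],[0,0,0,0,0,0,0.04]]]'
python3 -m handwheel '[[[0,0,0,0,0,-0.02,0.04],[0,0,0,0,0,-0.03,0.04],[0,0,0,0,0,-0.04,0.04],[0,0,0,0,0,-0.04,0.04],[0,0,0,0,0,-0.03,0.04],[0,0,0,0,0,0,0.04]]]'
python3 - <<'E'
from h import *
st([0,-.0425,.30],[0,-.0425,.15])
cv2.imwrite("pics/s6.png",cv2.resize(np.hstack([cams.capture("scene")[100:245,190:340,::-1],cams.capture("top")[160:305,165:315,::-1]]),None,fx=2.6,fy=2.6))
E
```

```text
time_s: 18.55
tcp_pos: [0.5667, -0.0617, 0.1443]
ee_rot: [[0.966, 0.26, 0.0], [0.26, -0.966, -0.001], [-0.0, 0.001, -1.0]]
wrist_force: [-0.5, 0.3, -0.3]
gripper_width: 0.394
gripper_force: 0.0
time_s: 19.15
tcp_pos: [0.5689, -0.0618, 0.3098]
ee_rot: [[0.966, 0.26, 0.011], [0.26, -0.966, -0.0], [0.01, 0.003, -1.0]]
wrist_force: [-0.3, -0.9, -0.0]
gripper_width: 0.458
gripper_force: 0.0
t 19.15 chest [ 0.0022 -0.0777  0.3098] z [ 0.01  -0.003 -1.   ] x [ 1.    -0.008  0.01 ] F [-0.5 -0.8 -0. ] w 0.46 j [ 10.  14.   1.   0. -77.  95.]
 to [0, -0.0425, 0.3] tool [-0.0026 -0.0352  0.0097] dist 0.037
 to [0, -0.0425, 0.15] tool [-0.0016 -0.0005  0.15  ] dist 0.15
```

View pics/s6.png

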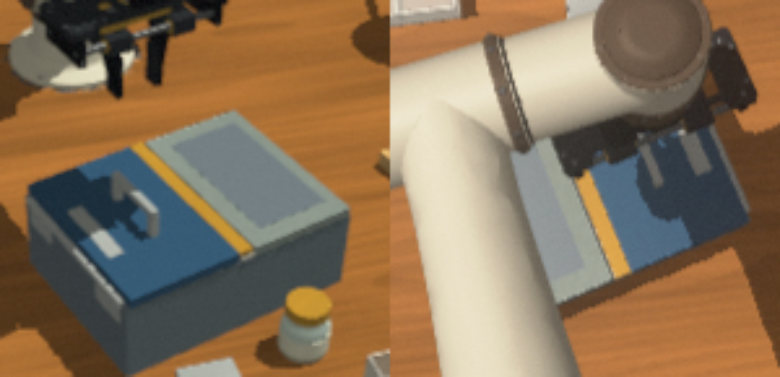

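Both leaves are flat, with the brass flange lying in the grey rebate, and jar and block are undisturbed. The gripper is clear, so I'm handing in.

```bash
python3 -c "
from station import r
print(r.finish_job())"
```

```text
the job is handed in; nothing more can be done
None
```

I shut the grey leaf first, then the blue leaf over it. The catch held a straight-up tug of about 12 N for over half a second. The last picture shows both leaves flat with the gripper clear, and I handed the job in at about 19 s.

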